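# Stow the jar in the bench cabinet's door rack and snap the door shut

### The job

Pull the small grey cabinet's door through its catch and swing it wide open, stand the small white screw-capped jar upright in the rack on the inside of the door and let go of it, then push the door shut until the sprung roller catch snaps and holds it. Work gently: do not drop or tip the jar, do not swing the door shut hard, stop pushing the moment it has snapped rather than pressing it on into its rubber buffer, and leave the other things on the bench where they are.

Things in the scene. Friction and masses are not known exactly. Their poses are not given: they have to be found in the camera images.
- cabinet: Grey steel bench cabinet fixed to the bench, 230 wide (y), 140 deep (x) and 195 high, sheet 6; origin: centre of its underside; own x points into it (away from the opening), y to its left seen from the robot, z up. The door hangs on the whole front. The catch sits under the top at the free (right, -y) edge.
- door_panel: Grey door panel 222 wide, 186 high (z 8 to 194), 12 thick, hinged at its left (+y) edge. Origin on the hinge axis at bench height, in mid thickness; own x = inward normal (outer face x -6), the panel runs from the hinge along own -y to y -224, z up. Outside: pull bar at x -48, y -180; bare face at y -30 to -150 can be pushed. Inside: rack, x 6 to 66, y -44 to -172. It stays where it is left.
- door (a joint): Door angle, rad, about the vertical hinge (friction 0.05 N m); grows as it opens (clockwise from above), up to 1.75. Closed and caught it reads between about -0.015 and 0.02: the catch bracket's depth is set differently each time (+-2 mm, not visible), so the closed angle and the place of the snap are not exactly known.
- door_hinge (a point): Point on the hinge axis, 100 above the bench.
- handle (a point): On the pull bar's axis, z 186. The bar is vertical steel, 12 in diameter, z 100 to 192 with rounded ends, its axis 42 off the door's outer face, 180 from the hinge; two struts to the door at z 112 and 142. Its top 40 mm can be pinched from above along the door's y (or hooked behind).
- rack (a point): Centre of the rack's inner floor, z 135. The rack is a tray on the door's inner face, inside 58 deep (door x) by 124 long (door y), lip and ends rising 19 above its floor, open upward. The door's top is 59 above that floor. Fingers have room beside the jar along the door's y, not between jar and door. Axes as door_panel's.
- roller (a joint): Lift of the catch's sprung roller, m: 0 sprung out (door not caught), about 0.002 at most as the door's strike passes, 0.0007 to 0.0014 with the door caught. Shutting, the push rises from about 0.06 rad to some 12 N at the bar (18 N at 125 mm from the hinge), then falls to nearly nothing as the door snaps home over the last 4 mm of edge travel. Pulling open takes 6 to 12 N at the bar.
- jar: Small white putty jar with a ribbed screw cap, 39 diameter, 40 high, about 0.06 kg; origin: centre of its underside, z up.
- bolt: Bystander: big steel hexagon bolt, 34 wide, 62 high, standing on its head; origin at its underside.
- tape_measure: Bystander: yellow tape measure, 38x87x66; origin at its underside.
- battery_pack: Bystander: black power-tool battery, 66x120x58; origin at its underside.
- buffer (a joint): Compression, m, of the rubber buffer (12 N/mm, behind the door's free edge, 205 from the hinge) that the shut door rests on: 0 with the door not shut, 0.0005 to 0.0009 with the door held shut by the catch alone. More means the door is being pressed; 0.00125 is too much.
Things that resemble listed ones, but are neither listed nor needed, are in the scene too. There is more than one size of the jar; the job needs the larger.

How it is judged:
By the outcome, as a careful person would: the job done as asked, in the order asked, and still so for the second after the job is handed in, with the robot touching nothing.
It also fails if it takes over 72 s, if anything falls off the work surface, if the arm or the gripper's body presses on something with over 40 N, if the wrist force passes 120 N, or if a joint passes its speed limit or range.

### The arm

A 7-joint arm with a two-finger parallel gripper is mounted at the origin on a cart in front of the work surface, level with it; the furniture and walls round the work are solid. World frame = base frame: x ahead of the robot, y to its left, z up, the work surface at z = 0. Lengths are in m, angles in rad, forces in N, time in s.
With the tool pointing down it reaches from about 0.4 to 0.85 m from the base axis. Payload 10.4 kg.
Tool frame: the origin (TCP) lies midway between the tips of the shut fingers; the grasp point (between the pads) lies 19 mm behind it; z points along the fingers, y is the line along which they close (so a half turn about z gives the same grasp; the last joint's range is limited). The gripper opens to 87 mm and grips with 3 to 60 N. Pads are 19 mm wide; open, the fingers measure 117 mm over their backs; the gripper's body (75 mm by 190 mm) begins 51 mm behind the grasp point.
Start: joints at [-0.023, 0.332, -0.065, 1.46, 0.022, 1.35, -0.088], TCP at [0.625, 0, 0.223] pointing down, gripper open.
Joint ranges: [-2.6, 2.6], [-0.5, 2.12], [-1.47, 1.34], [0.16, 2.42], [-1.27, 4.41], [0.06, 2.06], [-2.6, 2.6]. Speed limits (rad/s): [2.22, 2.22, 2.79, 2.79, 3.14, 3.14, 3.14].

### API

Orientations are given as a unit quaternion [x, y, z, w].
In Python, from bench import r gives the robot as it stands.
- The arm moves only by the tool apply_moves, never from a script. Its argument "steps" is a list of rows, each a list of 7 numbers: the turn, a rotation vector about the tool's x, y, z in rad, then the shift along the tool's x, y, z in mm, then the opening, from -1 (shut) to 1 (fully open). In form: [[ax, ay, az, x, y, z, claw], ...]. A call has 1 to 20 rows; each row is the pose to reach, as a shift and turn from the pose commanded when the call began, along the tool's axes at that moment; what a row does not reach only later rows make up. A row lasts 1/12 s, in which the tool goes at most 41.7 mm and 7.16 degrees, less where a joint would pass 70% of its speed; a pose out of reach is approached as far as the arm can. A call with a gripper value outside its range is refused whole. The fingers move at their own pace and stop on an object; "force" is the grip in N (left out, the last holds). Time passes only in rows, so rows that repeat a pose let the fingers close. It gives the time, the measured TCP pose, the force, the opening and the grip force at its end, in the units of the state.
- r.read_state(): the state, without advancing time (a new reading comes with each control period).
- r.camera(name): name is "scene" or "side" or "wrist"; returns a dict with "pixels" (384x512x3 uint8, red, green, blue), "z_map" (384x512 float32, m along the optical axis (not along the pixel's ray), 0 where there is no reading), "fovy" (degrees; the focal length in pixels is half the picture's height over the tangent of half this angle, whatever the lens; pixels are square), "cx", "cy" (the principal point, pixels), "position" and "orientation" of the camera in the world. Camera axes: x right, y down, z forward; pixel columns grow to the right and rows downward; lengths in m; the calibration is good to about 2 mm. A picture is of the moment at which its call begins.
- r.close_job(): hands the job in; it is judged then, once.
The state is a dict: "time": time; "joint_positions": joint angles; "joint_vel": joint speeds; "joint_torque": joint torques, N m; "ee_pos": TCP position; "eef_rot": TCP orientation; "ft_force": force on the tool from outside, world axes, zero at the start; "torque": the same for the moment, N m; "width": finger opening in m; "grip_force": force on a finger pad.
Only numpy, scipy, OpenCV 4.12 (cv2) and the standard library are available. Lean on these libraries where they do the work, as an engineer would, in place of code of your own. Each camera call takes 0.05 s, during which the arm holds its last target. There are 200 camera calls.

## Working session

There is one attempt and no reset: what is moved stays moved. The work goes in short steps, Python scripts to look and compute and a tool call to move; the robot and the scene stay as the last step left them, time stands still between calls to the robot, and variables do not carry over. Pictures are saved under pics/ and viewed, at most 10 in all, crops included, and the job is handed in when it is done.

Besides the shell and the picture viewer there is one more tool, called after "Emit:" as name(argument=value, ...) on one line, values as JSON. apply_moves: Moves the arm, as the interface text tells. Its arguments: {"type":"object","properties":{"steps":{"type":"array","items":{"type":"array","items":{"type":"number"}}},"force":{"type":"number"}},"required":["steps"]}

```bash
mkdir -p pics; ls; cat > h.py <<'E'
import numpy as np, cv2
from scipy.spatial.transform import Rotation as R
from bench import r
def cam(n):
    c=r.camera(n); c['f']=192/np.tan(np.radians(c['fovy'])/2)
    c['R']=R.from_quat(c['orientation']).as_matrix() if np.size(c['orientation'])==4 else np.array(c['orientation'])
    z=c['z_map']; v,u=np.mgrid[:384,:512]
    p=np.stack([(u-c['cx'])/c['f']*z,(v-c['cy'])/c['f']*z,z],-1)
    c['P']=p@c['R'].T+np.array(c['position']); c['P'][z==0]=np.nan
    return c
def save(c,n): cv2.imwrite('pics/'+n,cv2.cvtColor(c['pixels'],cv2.COLOR_RGB2BGR))
E
python3 - <<'E'
from h import *
s=r.read_state();print(s)
ims=[]
for n in ('scene','side'):
    c=cam(n);save(c,n+'0.png');print(n,c['position'],c['orientation'],c['fovy'],c['cx'],c['cy'])
    np.save(n+'P.npy',c['P'])
E
```

```text
pics
{'time': 0.0, 'joint_positions': array([-0.0225826 ,  0.33288316, -0.06471024,  1.46094435,  0.02162465,
        1.34991938, -0.08847552]), 'joint_vel': array([ 0.00217639, -0.00156831,  0.00041606,  0.00035039, -0.00072319,
       -0.00093442, -0.00052107]), 'joint_torque': array([-1.20520472e-04, -6.23245955e+01,  2.44190963e-02, -3.89891267e+01,
       -6.13984605e-02,  3.97891912e-02,  1.87085252e-04]), 'ee_pos': array([ 6.24603485e-01, -1.99111412e-05,  2.21745492e-01]), 'eef_rot': array([ 7.07091311e-01,  7.07121876e-01, -5.45936152e-04, -4.82932692e-04]), 'ft_force': array([-0.94191303, -0.40085386, -0.05487307]), 'torque': array([-0.01287117, -0.05942321,  0.03012024]), 'grip_force': 0.0, 'width': 0.08720569128744231}
scene [-0.2804998  -0.68257038  1.31315624] [ 0.836948   -0.40579122  0.15415593 -0.33329788] 44.00134737149991 247.7424249783802 191.2367931942365
side [ 0.61027531 -1.2074818   0.62699573] [ 0.83231765  0.00434992 -0.01883155 -0.5539619 ] 51.13817961417254 255.2124703419845 188.2147987645119
```

View pics/scene0.png

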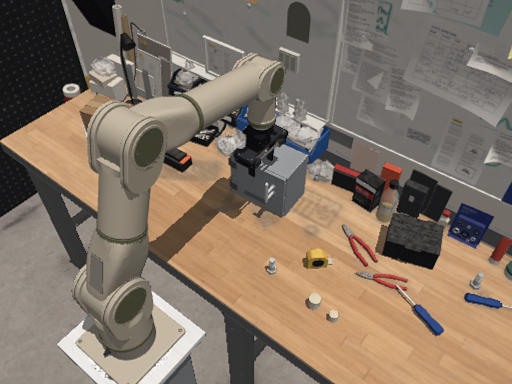

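View pics/side0.png

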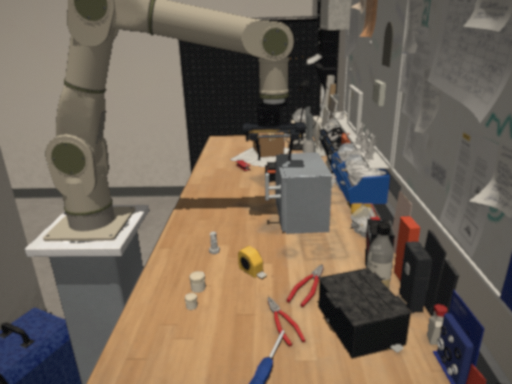

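Scene view: cabinet near (270,180) with the pull bar at about (270,190). The larger jar is at (314,300), the small one at (334,315), the bolt at (271,265) and the tape at (318,258). The side view agrees, with the cabinet at (305,195) and the jar at (197,281).

```bash
python3 - <<'E'
from h import *
for n,boxes in (('scene',dict(jar=(300,285,328,315),sm=(325,305,342,325),bolt=(262,253,280,277),tape=(302,245,332,272))),('side',dict(jar=(186,268,208,296),sm=(183,290,200,310),bolt=(205,228,222,256)))):
    P=np.load(n+'P.npy')
    for k,(a,b,c,d) in boxes.items():
        q=P[b:d,a:c].reshape(-1,3); q=q[q[:,2]>.012]; t=q[q[:,2]>np.nanpercentile(q[:,2],97)-.006]
        print(n,k,q.min(0).round(4),q.max(0).round(4),'top',t.mean(0).round(4),len(t),'mid',((t.min(0)+t.max(0))/2).round(4))
    # cabinet top
    a,b,c,d=(225,125,312,215) if n=='scene' else (260,145,335,235)
    q=P[b:d,a:c].reshape(-1,3)
    t=q[(abs(q[:,2]-.195)<.005)]
    if len(t): 
        rect=cv2.minAreaRect((t[:,:2]*1000).astype(np.float32)); print(n,'top',len(t),rect,cv2.boxPoints(rect).round(1).tolist())
    h=q[(q[:,2]>.03)&(q[:,2]<.185)]
    if n=='side':
        # right side face: fit line y(x)
        m=h[(h[:,1]<np.percentile(h[:,1],50))];print(np.polyfit(m[:,0],m[:,1],1),m.min(0),m.max(0))
    else:
        np.save('cabpts.npy',h)
        m=h
        # front face RANSAC: vertical plane in xy
        best=None;rng=np.random.default_rng(0)
        for rep in range(2):
            best=(0,)
            for _ in range(400):
                i,j=rng.choice(len(m),2);dv=m[j,:2]-m[i,:2];L=np.hypot(*dv)
                if L<.03: continue
                nn=np.array([-dv[1],dv[0]])/L;e=abs((m[:,:2]-m[i,:2])@nn)<.0025
                if e.sum()>best[0]:best=(e.sum(),e)
            f=m[best[1]];c0=f[:,:2].mean(0);u=np.linalg.svd(f[:,:2]-c0,full_matrices=False)[2][0];s=(f[:,:2]-c0)@u
            print('plane',best[0],c0,u,'ends',c0+u*np.percentile(s,.5),c0+u*np.percentile(s,99.5)); m=m[~best[1]]
E
```

```text
scene jar [ 0.3972 -0.3821  0.0132] [ 0.4384 -0.3448  0.0459] top [ 0.4172 -0.3634  0.0408] 74 mid [ 0.4163 -0.364   0.0419]
scene sm [ 0.3987 -0.4473  0.0121] [ 0.4291 -0.4203  0.0349] top [ 0.4127 -0.4334  0.0297] 56 mid [ 0.4137 -0.4337  0.031 ]
scene bolt [ 0.4203 -0.2002  0.012 ] [ 0.4467 -0.1719  0.0665] top [ 0.4377 -0.1866  0.0625] 24 mid [ 0.4384 -0.1864  0.0628]
scene tape [ 0.5134 -0.3203  0.012 ] [ 0.581  -0.2497  0.0706] top [ 0.5436 -0.283   0.0655] 83 mid [ 0.5442 -0.2829  0.0664]
scene top 1111 ((764.3909301757812, 16.95086669921875), (243.10397338867188, 317.1331787109375), 79.44879150390625) [[586.2000122070312, -73.5], [898.0, -131.60000610351562], [942.5, 107.4000015258789], [630.7999877929688, 165.5]]
plane 1035 [0.63360299 0.02548299] [ 0.07502617 -0.99718157] ends [0.62476656 0.14292906] [ 0.64181364 -0.08364576]
plane 560 [ 0.71673466 -0.08039483] [-0.9980355  -0.06265091] ends [ 0.79356185 -0.07557206] [ 0.6450703 -0.0848935]
side jar [ 0.4063 -0.4318  0.012 ] [ 0.4426 -0.3475  0.0416] top [ 0.4244 -0.3679  0.0384] 123 mid [ 0.4244 -0.3655  0.038 ]
side sm [ 0.4056 -0.4498  0.0121] [ 0.4334 -0.4212  0.0319] top [ 0.4194 -0.4363  0.0283] 81 mid [ 0.4195 -0.435   0.0286]
side bolt [ 0.4336 -0.2012  0.012 ] [ 0.4557 -0.1749  0.0631] top [ 0.4443 -0.1897  0.0598] 27 mid [ 0.4437 -0.1864  0.0596]
side top 1117 ((714.4007568359375, 31.730697631835938), (152.4905242919922, 235.94027709960938), 3.9614086151123047) [[630.2000122070312, 144.1999969482422], [646.5, -91.19999694824219], [798.5999755859375, -80.69999694824219], [782.2999877929688, 154.6999969482422]]
[ 0.03505787 -0.10773009] [ 0.64724846 -0.09207838  0.03005789] [ 0.79519551 -0.07911347  0.18499316]
```

Emit:
apply_moves(steps=[[0,0,-1.64,-42,-29,-10,1],[0,0,-1.64,-42,-29,-10,1],[0,0,-1.64,-42,-29,-10,1],[0,0,-1.64,-42,-29,-10,1],[0,0,-1.64,-42,-29,-10,1],[0,0,-1.64,-42,-29,-10,1],[0,0,-1.64,-42,-29,-10,1],[0,0,-1.64,-42,-29,-10,1],[0,0,-1.64,-42,-29,-10,1],[0,0,-1.64,-42,-29,-10,1],[0,0,-1.64,-42,-29,-10,1],[0,0,-1.64,-42,-29,-10,1],[0,0,-1.64,-42,-29,-10,1],[0,0,-1.64,-42,-29,-10,1],[0,0,-1.64,-42,-29,-10,1],[0,0,-1.64,-42,-29,-10,1]])

```text
time: 1.43
ee_pos: [0.5959, -0.042, 0.2324]
eef_rot: [-0.033, 0.999, 0.0, -0.0]
ft_force: [-0.0, 0.5, 0.2]
width: 0.0869
grip_force: 0.0
```

```bash
python3 - <<'E'
from h import *
s=r.read_state();print(s['time'],s['ee_pos'],R.from_quat(s['eef_rot']).as_matrix().round(3).tolist(),s['joint_positions'].round(2))
c=cam('wrist');save(c,'w1.png');print(c['position'],c['R'].round(3).tolist());P=c['P']
np.save('w1P.npy',P)
q=P.reshape(-1,3)
m=(q[:,2]>.165)&(q[:,2]<.2)&(q[:,0]<.625)&(q[:,0]>.56)
t=q[m];print(len(t),np.median(t,0) if len(t) else 0, t.min(0) if len(t) else 0,t.max(0) if len(t) else 0)
E
```

```text
1.4333 [ 0.59591743 -0.04204202  0.23235565] [[-0.998, -0.065, -0.0], [-0.065, 0.998, 0.0], [0.0, 0.0, -1.0]] [ 0.19  0.28 -0.24  1.51  0.07  1.36  1.58]
[ 0.52312307 -0.04702436  0.39417388] [[-0.065, 0.962, 0.265], [0.998, 0.062, 0.018], [0.001, 0.266, -0.964]]
380 [ 0.59692873 -0.04259614  0.18807945] [ 0.59379691 -0.04821878  0.16501863] [ 0.60521591 -0.03641138  0.193292  ]
```

View pics/w1.png

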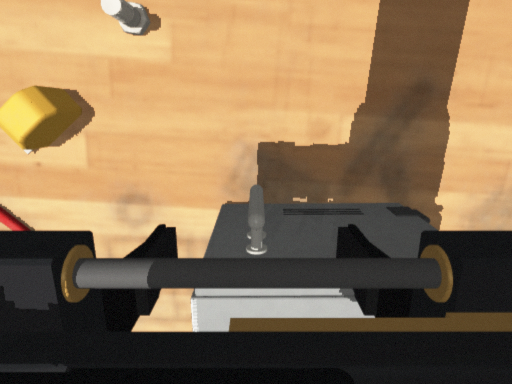

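The wrist view shows the bar running from (256,190) to its top at about (256,245), between the fingers. The bar axis is near (0.599,-0.042), so I go down and pinch it.

Emit:
apply_moves(steps=[[0,0,0,-3,0,25,1],[0,0,0,-3,0,50,1],[0,0,0,-3,0,73,1],[0,0,0,-3,0,73,1],[0,0,0,-3,0,73,-1],[0,0,0,-3,0,73,-1],[0,0,0,-3,0,73,-1],[0,0,0,-3,0,73,-1],[0,0,0,-3,0,73,-1],[0,0,0,-3,0,73,-1],[0,0,0,-3,0,73,-1],[0,0,0,-3,0,73,-1]], force=25)

```text
time: 2.48
ee_pos: [0.5991, -0.0418, 0.1597]
eef_rot: [-0.035, 0.999, -0.0, 0.0]
ft_force: [0.2, -0.1, 0.4]
width: 0.0418
grip_force: 0.0
```

```bash
cat > arc.py <<'E'
# tool rows for turning about the hinge by a (clockwise from above), from pose now
from h import *
import sys
def rows(angs,H=(0.633,0.141)):
    s=r.read_state();M=R.from_quat(s['eef_rot']).as_matrix();p=s['ee_pos'];H=np.array([*H,p[2]])
    print(p.round(4),'F',s['ft_force'].round(1),'w',s['width'],'j',s['joint_positions'].round(2),'rad',np.hypot(*(p-H)[:2]))
    for a in angs:
        q=H+R.from_rotvec([0,0,-a]).apply(p-H); d=M.T@(q-p)*1000
        print(a,[0,0,round(a,3)]+d.round(0).astype(int).tolist()[:2]+[0])
if __name__=='__main__': rows([float(x) for x in sys.argv[1:]])
E
python3 arc.py .03 .06 .09 .12 .15 .2 .25 .3 .35 .4 .45 .5
```

```text
[ 0.5991 -0.0418  0.1597] F [ 0.2 -0.1  0.4] w 0.04176758208120688 j [ 0.19  0.33 -0.24  1.6   0.08  1.22  1.57] rad 0.18593346611983244
0.03 [0, 0, 0.03, 5, 1, 0]
0.06 [0, 0, 0.06, 11, 3, 0]
0.09 [0, 0, 0.09, 16, 5, 0]
0.12 [0, 0, 0.12, 21, 7, 0]
0.15 [0, 0, 0.15, 26, 9, 0]
0.2 [0, 0, 0.2, 35, 13, 0]
0.25 [0, 0, 0.25, 43, 17, 0]
0.3 [0, 0, 0.3, 51, 22, 0]
0.35 [0, 0, 0.35, 59, 27, 0]
0.4 [0, 0, 0.4, 66, 32, 0]
0.45 [0, 0, 0.45, 74, 38, 0]
0.5 [0, 0, 0.5, 81, 44, 0]
```

Emit:
apply_moves(steps=[[0,0,0,0,0,0,-1],[0,0,0,0,0,0,-1],[0,0,0,0,0,0,-1],[0,0,0,0,0,0,-1],[0,0,0,0,0,0,-1],[0,0,0,0,0,0,-1],[0,0,0,0,0,0,-1],[0,0,0,0,0,0,-1],[0,0,0,0,0,0,-1]])

```text
time: 3.23
ee_pos: [0.5991, -0.0423, 0.1595]
eef_rot: [-0.034, 0.999, -0.0, 0.0]
ft_force: [1.9, -3.7, -1.9]
width: 0.011
grip_force: 25.0
```

Emit:
apply_moves(steps=[[0,0,0.015,3,0.5,0,-1],[0,0,0.03,5,1,0,-1],[0,0,0.045,8,2,0,-1],[0,0,0.06,11,3,0,-1],[0,0,0.075,13,4,0,-1],[0,0,0.09,16,5,0,-1],[0,0,0.12,21,7,0,-1],[0,0,0.15,26,9,0,-1],[0,0,0.2,35,13,0,-1],[0,0,0.25,43,17,0,-1],[0,0,0.3,51,22,0,-1],[0,0,0.35,59,27,0,-1],[0,0,0.4,66,32,0,-1],[0,0,0.45,74,38,0,-1],[0,0,0.5,81,44,0,-1],[0,0,0.5,81,44,0,-1]])

```text
time: 4.57
ee_pos: [0.5142, -0.0013, 0.1596]
eef_rot: [0.214, 0.977, 0.001, -0.0]
ft_force: [2.8, 2.6, -3.8]
width: 0.0112
grip_force: 25.0
```

```bash
python3 arc.py .05 .1 .15 .2 .25 .3 .35 .4 .45 .5 .55 .6 .65 .7 .75 .8 .85 .9 .95 1.0 1.05 1.1 1.15 1.2
```

```text
[ 0.5142 -0.0013  0.1596] F [ 2.8  2.6 -3.8] w 0.01122781826199446 j [ 0.12  0.15 -0.22  1.82  0.03  1.17  1.03] rad 0.18539015939261133
0.05 [0, 0, 0.05, 9, 3, 0]
0.1 [0, 0, 0.1, 18, 6, 0]
0.15 [0, 0, 0.15, 26, 9, 0]
0.2 [0, 0, 0.2, 35, 13, 0]
0.25 [0, 0, 0.25, 43, 18, 0]
0.3 [0, 0, 0.3, 51, 22, 0]
0.35 [0, 0, 0.35, 58, 27, 0]
0.4 [0, 0, 0.4, 66, 33, 0]
0.45 [0, 0, 0.45, 73, 39, 0]
0.5 [0, 0, 0.5, 80, 45, 0]
0.55 [0, 0, 0.55, 86, 52, 0]
0.6 [0, 0, 0.6, 93, 59, 0]
0.65 [0, 0, 0.65, 98, 66, 0]
0.7 [0, 0, 0.7, 104, 73, 0]
0.75 [0, 0, 0.75, 109, 81, 0]
0.8 [0, 0, 0.8, 114, 89, 0]
0.85 [0, 0, 0.85, 118, 97, 0]
0.9 [0, 0, 0.9, 122, 106, 0]
0.95 [0, 0, 0.95, 125, 114, 0]
1.0 [0, 0, 1.0, 128, 123, 0]
1.05 [0, 0, 1.05, 131, 132, 0]
1.1 [0, 0, 1.1, 133, 141, 0]
1.15 [0, 0, 1.15, 135, 150, 0]
1.2 [0, 0, 1.2, 136, 159, 0]
```

Emit:
apply_moves(steps=[[0,0,0.05,9,3,0,-1],[0,0,0.1,18,6,0,-1],[0,0,0.15,26,9,0,-1],[0,0,0.2,35,13,0,-1],[0,0,0.25,43,18,0,-1],[0,0,0.3,51,22,0,-1],[0,0,0.35,58,27,0,-1],[0,0,0.4,66,33,0,-1],[0,0,0.45,73,39,0,-1],[0,0,0.5,80,45,0,-1],[0,0,0.55,86,52,0,-1],[0,0,0.6,93,59,0,-1],[0,0,0.65,98,66,0,-1],[0,0,0.7,104,73,0,-1],[0,0,0.75,109,81,0,-1],[0,0,0.8,114,89,0,-1],[0,0,0.9,122,106,0,-1],[0,0,1.0,128,123,0,-1],[0,0,1.05,131,132,0,-1],[0,0,1.1,133,141,0,-1]])

```text
time: 6.23
ee_pos: [0.453, 0.1814, 0.1596]
eef_rot: [0.693, 0.721, 0.0, -0.0]
ft_force: [-1.3, -0.5, 1.3]
width: 0.0112
grip_force: 25.0
```

Emit:
apply_moves(steps=[[0,0,0,0,0,0,-0.2],[0,0,0,0,0,0,-0.2],[0,0,0,0,0,0,-0.2],[0,0,0,0,0,0,-0.2],[0,0,0,0,0,0,-0.2],[0,0,0,0,0,0,-0.2],[0,0,0,0,0,-30,-0.2],[0,0,0,0,0,-70,-0.2],[0,0,0,0,0,-100,-0.2],[0,0,0,0,0,-100,0]])

```text
time: 7.07
ee_pos: [0.4554, 0.1812, 0.266]
eef_rot: [0.693, 0.721, 0.004, 0.002]
ft_force: [0.7, 0.3, 0.1]
width: 0.037
grip_force: 0.0
```

```bash
python3 - <<'E'
from h import *
s=r.read_state();print(s['time'],s['ee_pos'],R.from_quat(s['eef_rot']).as_matrix().round(3).tolist(),s['joint_positions'].round(2))
c=cam('scene');save(c,'s2.png');np.save('s2P.npy',c['P'])
c=cam('wrist');save(c,'w2.png');np.save('w2P.npy',c['P'])
q=c['P'].reshape(-1,3)
t=q[(abs(q[:,2]-.194)<.008)&(q[:,0]<.66)]
print(len(t)); print(cv2.minAreaRect((t[:,:2]*1000).astype(np.float32)))
E
```

```text
7.0667 [0.45540141 0.18115664 0.26597071] [[-0.04, 0.999, 0.009], [0.999, 0.04, 0.003], [0.003, 0.009, -1.0]] [-0.12  0.02 -0.36  1.73  0.01  1.38 -0.44]
1595
((551.1686401367188, 139.00680541992188), (66.76233673095703, 238.04159545898438), 75.56951141357422)
```

View pics/s2.png

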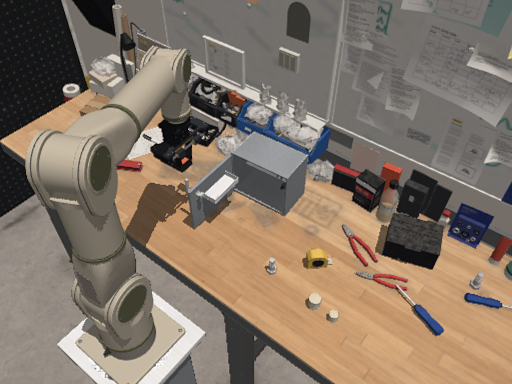

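View pics/w2.png

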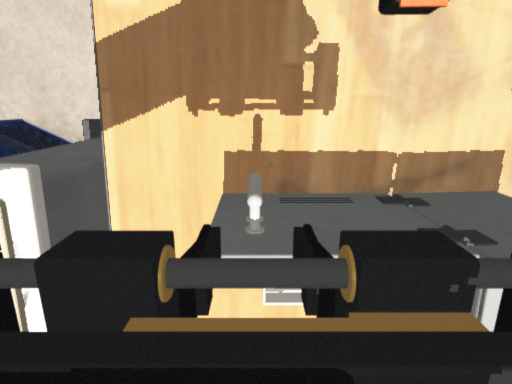

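Scene view: the door stands open with the bar at (190,185) and the rack at (218,187). Wrist view: the bar is at (255,205), free of the fingers. Next is the jar.

Emit:
apply_moves(steps=[[0,0,0,-20,-2,0,1],[0,0,0,-50,-6,0,1],[0,0,0,-85,-10,0,1],[0,0,0,-120,-14,0,1],[0,0,0,-155,-18,0,1],[0,0,0,-190,-22,0,1],[0,0,0,-225,-26,0,1],[0,0,0,-260,-30,0,1],[0,0,0,-295,-33,10,1],[0,0,0,-330,-36,25,1],[0,0,0,-365,-40,40,1],[0,0,0,-400,-43,55,1],[0,0,0,-435,-46,70,1],[0,0,0,-470,-50,85,1],[0,0,0,-505,-53,100,1],[0,0,0,-530,-56,110,1],[0,0,0,-543,-57,116,1],[0,0,0,-543,-57,116,1],[0,0,0,-543,-57,116,1],[0,0,0,-543,-57,116,1]])

```text
time: 8.83
ee_pos: [0.4181, -0.3634, 0.1431]
eef_rot: [0.692, 0.721, 0.0, -0.001]
ft_force: [0.0, 0.2, -0.2]
width: 0.0872
grip_force: 0.0
```

```bash
python3 - <<'E'
from h import *
s=r.read_state();M=R.from_quat(s['eef_rot']).as_matrix();print(s['time'],s['ee_pos'],M.round(3).tolist(),s['joint_positions'].round(2))
c=cam('wrist');save(c,'w3.png');np.save('w3P.npy',c['P'])
q=c['P'].reshape(-1,3)
t=q[(q[:,2]>.033)&(q[:,2]<.048)&(abs(q[:,0]-.42)<.04)&(abs(q[:,1]+.364)<.035)]
print('jar',len(t),t.min(0),t.max(0),cv2.minEnclosingCircle((t[:,:2]*1000).astype(np.float32)))
print('delta tool',M.T@(np.r_[(t.min(0)+t.max(0))[:2]/2,.003]-s['ee_pos'])*1000)
P=np.load('s2P.npy');q=P[170:232,185:245].reshape(-1,3)
m=q[(q[:,2]>.128)&(q[:,2]<.16)&(q[:,1]<.125)];print('rack',len(m),cv2.minAreaRect((m[:,:2]*1000).astype(np.float32)))
m=q[(q[:,2]>.188)&(q[:,2]<.2)&(q[:,0]<.6)];print('doortop',len(m),np.polyfit(m[:,0],m[:,1],1),m.min(0),m.max(0))
E
```

```text
8.8333 [ 0.41806248 -0.36340489  0.14312824] [[-0.041, 0.999, -0.001], [0.999, 0.041, 0.001], [0.001, -0.001, -1.0]] [ 0.44  0.23  0.22  1.76 -0.06  1.15  0.72]
jar 1539 [ 0.40342455 -0.38220031  0.03301841] [ 0.44134606 -0.3440709   0.04160182] ((422.363525390625, -363.3005065917969), 19.380224227905273)
delta tool [-5.82599713e-02  4.40513960e+00  1.40125922e+02]
rack 495 ((498.6168518066406, 95.29434967041016), (59.2828254699707, 185.9236602783203), 89.98440551757812)
doortop 129 [-0.00240317  0.13522523] [0.40665838 0.12232759 0.1881039 ] [0.54458105 0.18238697 0.1993808 ]
```

View pics/w3.png

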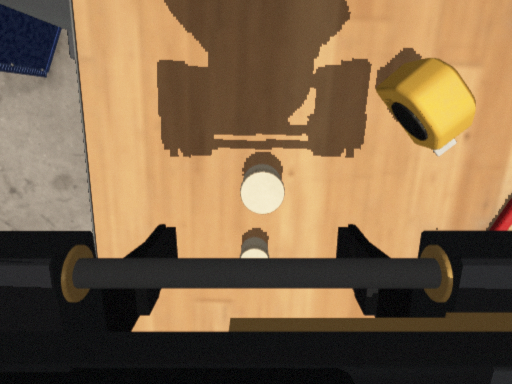

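The wrist view shows the larger jar at (262,192) with the small one below it at (255,255). The tape at (430,100) is clear of the fingers.

Emit:
apply_moves(steps=[[0,0,0,0,4,20,1],[0,0,0,0,4,50,1],[0,0,0,0,4,80,1],[0,0,0,0,4,110,1],[0,0,0,0,4,128,1],[0,0,0,0,4,138,1],[0,0,0,0,4,138,1],[0,0,0,0,4,138,-0.3],[0,0,0,0,4,138,-0.3],[0,0,0,0,4,138,-0.3],[0,0,0,0,4,138,-0.3],[0,0,0,0,4,138,-0.3],[0,0,0,0,4,138,-0.3],[0,0,0,0,4,138,-0.3],[0,0,0,0,4,138,-0.3],[0,0,0,0,4,138,-0.3],[0,0,0,0,4,138,-0.3],[0,0,0,0,4,138,-0.3]], force=12)

```text
time: 10.38
ee_pos: [0.422, -0.3645, 0.0056]
eef_rot: [0.693, 0.721, 0.0, 0.0]
ft_force: [-0.4, 0.3, 0.8]
width: 0.0367
grip_force: 12.0
```

```bash
python3 - <<'E'
from h import *
P=np.load('s2P.npy');im=cv2.imread('pics/s2.png')
for z0,z1 in ((.13,.142),(.145,.16)):
    for lo,hi in ((.42,.6),):
        m=(P[...,2]>z0)&(P[...,2]<z1)&(P[...,0]>.40)&(P[...,0]<.62)&(P[...,1]<.128)&(P[...,1]>.04)
        m[:, :185]=0;m[:,245:]=0;br=im.min(2)>170
        q=P[m&br];print(z0,len(q),q[:,:2].min(0),q[:,:2].max(0),cv2.minAreaRect((q[:,:2]*1000).astype(np.float32)))
s=r.read_state();print(s['ee_pos'],s['width'],s['grip_force'])
E
```

```text
0.13 280 [0.47528934 0.0820798 ] [0.59030129 0.12796273] ((532.4678344726562, 106.37268829345703), (115.12561798095703, 44.82904052734375), 2.2304553985595703)
0.145 27 [0.46118632 0.06713166] [0.58857374 0.12699437] ((524.9563598632812, 98.5799331665039), (125.91407012939453, 60.34602355957031), 1.5900695323944092)
[ 0.42201854 -0.36451587  0.00557117] 0.03669981324948867 11.999996155500412
```

Emit:
apply_moves(steps=[[0,0,0,0,0,-8,-0.3],[0,0,0,0,0,-25,-0.3],[0,0,0,0,0,-50,-0.3],[0,0,0,0,0,-75,-0.3],[0,0,0,20,5,-100,-0.3],[0,0,0,45,12,-125,-0.3],[0,0,0,75,20,-150,-0.3],[0,0,0,105,28,-175,-0.3],[0,0,0,135,36,-200,-0.3],[0,0,0,165,44,-220,-0.3],[0,0,0,195,52,-235,-0.3],[0,0,0,225,60,-245,-0.3],[0,0,0,255,68,-245,-0.3],[0,0,0,285,76,-245,-0.3],[0,0,0,315,84,-245,-0.3],[0,0,0,345,92,-245,-0.3],[0,0,0,375,100,-245,-0.3],[0,0,0,405,108,-245,-0.3],[0,0,0,432,115,-245,-0.3],[0,0,0,450,120,-245,-0.3]])

```text
time: 12.05
ee_pos: [0.5236, 0.0931, 0.251]
eef_rot: [0.692, 0.722, 0.0, -0.0]
ft_force: [-0.5, -0.3, -0.7]
width: 0.037
grip_force: 12.0
```

```bash
python3 - <<'E'
from h import *
s=r.read_state();M=R.from_quat(s['eef_rot']).as_matrix();print(s['time'],s['ee_pos'],M.round(3).tolist(),s['width'],s['grip_force'],s['ft_force'])
c=cam('side');save(c,'d4.png');P=c['P']
c=cam('wrist');save(c,'w4.png');P=c['P'];np.save('w4P.npy',P)
m=(P[...,2]>.12)&(P[...,2]<.16)&(P[...,0]>.4)&(P[...,0]<.6)&(P[...,1]>0)&(P[...,1]<.17)
q=P[m];print(len(q),np.histogram(q[:,2],bins=8))
l=q[(q[:,2]>.147)];print(len(l),cv2.minAreaRect((l[:,:2]*1000).astype(np.float32)) if len(l) else 0)
m=(P[...,2]>.188)&(P[...,2]<.2)&(P[...,0]>.4)&(P[...,0]<.6)&(P[...,1]>0.1)&(P[...,1]<.17)
q=P[m];print(len(q),cv2.minAreaRect((q[:,:2]*1000).astype(np.float32)) if len(q) else 0)
print('delta',M.T@(np.array([.525,.1,.142])-s['ee_pos'])*1000)
E
```

```text
12.05 [0.523636   0.09305544 0.25102786] [[-0.043, 0.999, 0.0], [0.999, 0.043, 0.001], [0.001, 0.0, -1.0]] 0.03701284776717517 11.999570578336716 [-0.53872558 -0.28753205 -0.65217485]
10249 (array([ 110,   97, 5110, 2492,  598,  828,  833,  181]), array([0.12003526, 0.12502853, 0.1300218 , 0.13501506, 0.14000833,
       0.14500159, 0.14999486, 0.15498813, 0.15998139]))
1379 ((503.83660888671875, 111.7512435913086), (97.79396057128906, 188.21961975097656), 80.44467163085938)
4980 ((505.82745361328125, 135.6153564453125), (188.82469177246094, 12.454793930053711), 2.226408004760742)
delta [  6.81179122   1.63039958 109.03257945]
```

View pics/w4.png

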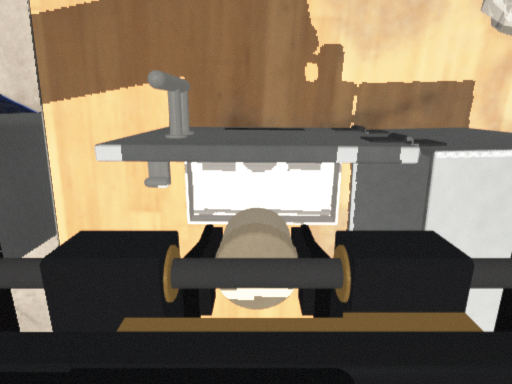

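The wrist view shows the rack from (187,160) to (338,220) and the jar held at (257,255), lined up with it. The jar only needs 7 mm toward the door and then the way down.

Emit:
apply_moves(steps=[[0,0,0,7,2,0,-0.3],[0,0,0,7,2,10,-0.3],[0,0,0,7,2,28,-0.3],[0,0,0,7,2,46,-0.3],[0,0,0,7,2,64,-0.3],[0,0,0,7,2,80,-0.3],[0,0,0,7,2,92,-0.3],[0,0,0,7,2,100,-0.3],[0,0,0,7,2,105,-0.3],[0,0,0,7,2,108,-0.3],[0,0,0,7,2,109,-0.3],[0,0,0,7,2,109,-0.3]])

```text
time: 13.15
ee_pos: [0.5259, 0.097, 0.142]
eef_rot: [0.693, 0.721, 0.0, 0.0]
ft_force: [-0.4, 0.8, 0.1]
width: 0.0368
grip_force: 12.0
```

Emit:
apply_moves(steps=[[0,0,0,0,0,0.5,-0.3],[0,0,0,0,0,1,-0.3],[0,0,0,0,0,1,-0.3]])

```text
time: 13.4
ee_pos: [0.5258, 0.097, 0.1409]
eef_rot: [0.693, 0.721, 0.0, 0.0]
ft_force: [-0.1, 0.4, -0.6]
width: 0.0366
grip_force: 12.0
```

Emit:
apply_moves(steps=[[0,0,0,0,0,0.5,-0.3],[0,0,0,0,0,1,-0.3],[0,0,0,0,0,1,-0.3]])

```text
time: 13.65
ee_pos: [0.5258, 0.0971, 0.1405]
eef_rot: [0.693, 0.721, 0.0, 0.0]
ft_force: [-3.3, -0.4, 7.0]
width: 0.0365
grip_force: 12.0
```

Emit:
apply_moves(steps=[[0,0,0,0,0,-0.5,0.3],[0,0,0,0,0,-0.5,0.3],[0,0,0,0,0,-0.5,0.3],[0,0,0,0,0,-0.5,0.3],[0,0,0,0,0,-0.5,0.3],[0,0,0,0,0,-0.5,0.3],[0,0,0,0,0,-10,0.3],[0,0,0,0,0,-30,0.3],[0,0,0,0,0,-60,0.3],[0,0,0,0,0,-90,0.3],[0,0,0,0,0,-110,0.3],[0,0,0,0,0,-110,0.3]])

```text
time: 14.65
ee_pos: [0.5275, 0.0976, 0.2552]
eef_rot: [0.693, 0.721, 0.003, 0.002]
ft_force: [-0.5, 0.5, 0.2]
width: 0.0566
grip_force: 0.0
```

```bash
python3 - <<'E'
from h import *
s=r.read_state();M=R.from_quat(s['eef_rot']).as_matrix();print(s['time'],s['ee_pos'],M.round(3).tolist(),s['width'],s['joint_positions'].round(2))
c=cam('wrist');save(c,'w5.png');P=c['P']
m=(P[...,2]>.168)&(P[...,2]<.18)&(P[...,0]>.48)&(P[...,0]<.58)&(P[...,1]>0.06)&(P[...,1]<.126)
q=P[m];print(len(q),np.median(q,0),cv2.minEnclosingCircle((q[:,:2]*1000).astype(np.float32)))
m=(P[...,2]>.188)&(P[...,2]<.2)&(P[...,0]>.4)&(P[...,0]<.6)&(P[...,1]>0.1)&(P[...,1]<.17)
q=P[m];print(cv2.minAreaRect((q[:,:2]*1000).astype(np.float32)))
E
```

```text
14.65 [0.52745425 0.09756977 0.25516062] [[-0.04, 0.999, 0.007], [0.999, 0.04, 0.002], [0.001, 0.008, -1.0]] 0.05661437669912096 [-0.11  0.12 -0.18  1.65  0.02  1.37 -0.25]
1817 [0.52538954 0.09911634 0.1747718 ] ((525.4210815429688, 98.21205139160156), 19.382736206054688)
((505.452880859375, 135.8893280029297), (189.2418670654297, 11.761113166809082), 2.2269375324249268)
```

View pics/w5.png

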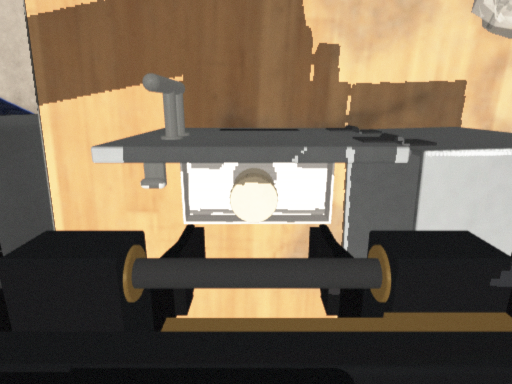

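The jar stands upright in the rack, its cap centred at (254,198), with the rack spanning (183–333, 160–222). Next I pinch the bar again.

Emit:
apply_moves(steps=[[0,0,0,25,-20,0,0],[0,0,0,50,-40,0,0],[0,0,0,75,-60,0,0],[0,0,0,87,-69,0,0],[0,0,0,87,-69,0,0],[0,0,0,87,-69,0,0],[0,0,0,87,-69,20,0],[0,0,0,87,-69,45,0],[0,0,0,87,-69,70,0],[0,0,0,87,-69,91,0],[0,0,0,87,-69,91,0],[0,0,0,87,-69,91,-1],[0,0,0,87,-69,91,-1],[0,0,0,87,-69,91,-1],[0,0,0,87,-69,91,-1],[0,0,0,87,-69,91,-1],[0,0,0,87,-69,91,-1],[0,0,0,87,-69,91,-1],[0,0,0,87,-69,91,-1],[0,0,0,87,-69,91,-1]], force=30)

```text
time: 16.37
ee_pos: [0.4535, 0.1814, 0.1591]
eef_rot: [0.693, 0.721, 0.0, 0.0]
ft_force: [-1.0, 0.3, 5.6]
width: 0.0114
grip_force: 30.0
```

```bash
python3 arc.py $(seq -s ' ' -0.05 -0.05 -1.5)
```

```text
[0.4535 0.1814 0.1591] F [-1.   0.3  5.6] w 0.011397968517932474 j [-0.21  0.09 -0.28  1.88  0.03  1.16 -0.46] rad 0.1840173390431374
-0.05 [0, 0, -0.05, -9, -2, 0]
-0.1 [0, 0, -0.1, -18, -4, 0]
-0.15 [0, 0, -0.15, -27, -5, 0]
-0.2 [0, 0, -0.2, -36, -6, 0]
-0.25 [0, 0, -0.25, -45, -6, 0]
-0.3 [0, 0, -0.3, -55, -6, 0]
-0.35 [0, 0, -0.35, -64, -6, 0]
-0.4 [0, 0, -0.4, -73, -4, 0]
-0.45 [0, 0, -0.45, -82, -3, 0]
-0.5 [0, 0, -0.5, -91, -1, 0]
-0.55 [0, 0, -0.55, -100, 1, 0]
-0.6 [0, 0, -0.6, -109, 4, 0]
-0.65 [0, 0, -0.65, -117, 7, 0]
-0.7 [0, 0, -0.7, -126, 11, 0]
-0.75 [0, 0, -0.75, -134, 15, 0]
-0.8 [0, 0, -0.8, -142, 20, 0]
-0.85 [0, 0, -0.85, -150, 25, 0]
-0.9 [0, 0, -0.9, -157, 30, 0]
-0.95 [0, 0, -0.95, -164, 36, 0]
-1.0 [0, 0, -1.0, -171, 42, 0]
-1.05 [0, 0, -1.05, -178, 48, 0]
-1.1 [0, 0, -1.1, -184, 55, 0]
-1.15 [0, 0, -1.15, -190, 62, 0]
-1.2 [0, 0, -1.2, -196, 69, 0]
-1.25 [0, 0, -1.25, -201, 77, 0]
-1.3 [0, 0, -1.3, -206, 84, 0]
-1.35 [0, 0, -1.35, -211, 92, 0]
-1.4 [0, 0, -1.4, -215, 101, 0]
-1.45 [0, 0, -1.45, -218, 109, 0]
-1.5 [0, 0, -1.5, -221, 118, 0]
```

Emit:
apply_moves(steps=[[0,0,-0.02,-4,-1,0,-1],[0,0,-0.05,-9,-2,0,-1],[0,0,-0.1,-18,-4,0,-1],[0,0,-0.15,-27,-5,0,-1],[0,0,-0.2,-36,-6,0,-1],[0,0,-0.25,-45,-6,0,-1],[0,0,-0.3,-55,-6,0,-1],[0,0,-0.35,-64,-6,0,-1],[0,0,-0.4,-73,-4,0,-1],[0,0,-0.45,-82,-3,0,-1],[0,0,-0.5,-91,-1,0,-1],[0,0,-0.55,-100,1,0,-1],[0,0,-0.6,-109,4,0,-1],[0,0,-0.65,-117,7,0,-1],[0,0,-0.7,-126,11,0,-1],[0,0,-0.75,-134,15,0,-1],[0,0,-0.8,-142,20,0,-1],[0,0,-0.84,-148,24,0,-1],[0,0,-0.86,-151,26,0,-1],[0,0,-0.86,-151,26,0,-1]])

```text
time: 18.03
ee_pos: [0.4857, 0.03, 0.1591]
eef_rot: [0.329, 0.944, -0.0, 0.0]
ft_force: [-3.7, -2.4, 9.1]
width: 0.0111
grip_force: 30.0
```

```bash
python3 arc.py $(seq -s ' ' -0.05 -0.05 -0.65)
```

```text
[0.4857 0.03   0.1591] F [-3.7 -2.4  9.1] w 0.011111447538223214 j [-0.01  0.08 -0.15  1.89  0.01  1.16  0.73] rad 0.1844614634139707
-0.05 [0, 0, -0.05, -9, -2, 0]
-0.1 [0, 0, -0.1, -18, -4, 0]
-0.15 [0, 0, -0.15, -27, -5, 0]
-0.2 [0, 0, -0.2, -36, -6, 0]
-0.25 [0, 0, -0.25, -46, -6, 0]
-0.3 [0, 0, -0.3, -55, -6, 0]
-0.35 [0, 0, -0.35, -64, -5, 0]
-0.4 [0, 0, -0.4, -73, -4, 0]
-0.45 [0, 0, -0.45, -82, -2, 0]
-0.5 [0, 0, -0.5, -91, 0, 0]
-0.55 [0, 0, -0.55, -100, 2, 0]
-0.6 [0, 0, -0.6, -109, 5, 0]
-0.65 [0, 0, -0.65, -118, 8, 0]
```

Emit:
apply_moves(steps=[[0,0,-0.02,-4,-1,0,-1],[0,0,-0.05,-9,-2,0,-1],[0,0,-0.1,-18,-4,0,-1],[0,0,-0.15,-27,-5,0,-1],[0,0,-0.2,-36,-6,0,-1],[0,0,-0.25,-46,-6,0,-1],[0,0,-0.3,-55,-6,0,-1],[0,0,-0.35,-64,-5,0,-1],[0,0,-0.4,-73,-4,0,-1],[0,0,-0.45,-82,-2,0,-1],[0,0,-0.5,-91,0,0,-1],[0,0,-0.55,-100,2,0,-1],[0,0,-0.58,-105,4,0,-1],[0,0,-0.6,-109,5,0,-1],[0,0,-0.61,-111,6,0,-1],[0,0,-0.61,-111,6,0,-1]])

```text
time: 19.37
ee_pos: [0.5763, -0.0358, 0.1592]
eef_rot: [0.031, 1.0, -0.001, 0.0]
ft_force: [-2.0, -7.1, 7.4]
width: 0.0111
grip_force: 30.0
```

```bash
python3 arc.py -.03 -.06 -.08 -.1 -.11 -.12 -.13 -.14 ; python3 -c "
from h import *
s=r.read_state();M=R.from_quat(s['eef_rot']).as_matrix();print(M.T@(np.array([.5991,-.0423,s['ee_pos'][2]])-s['ee_pos'])*1000,M.T@s['ft_force'],R.from_matrix(M).as_quat())"
```

```text
[ 0.5763 -0.0358  0.1592] F [-2.  -7.1  7.4] w 0.011100538934382558 j [ 0.09  0.27 -0.13  1.67  0.04  1.2   1.46] rad 0.18561781317499573
-0.03 [0, 0, -0.03, -5, -1, 0]
-0.06 [0, 0, -0.06, -11, -2, 0]
-0.08 [0, 0, -0.08, -15, -3, 0]
-0.1 [0, 0, -0.1, -18, -4, 0]
-0.11 [0, 0, -0.11, -20, -4, 0]
-0.12 [0, 0, -0.12, -22, -4, 0]
-0.13 [0, 0, -0.13, -24, -4, 0]
-0.14 [0, 0, -0.14, -26, -5, 0]
[-23.12868469  -5.10750482   0.03344093] [ 1.57944317 -7.27002727 -7.34658111] [ 3.12575497e-02  9.99510359e-01 -1.36489705e-03  3.81825863e-04]
```

Emit:
apply_moves(steps=[[0,0,-0.02,-3,-1,0,-1],[0,0,-0.03,-5,-1,0,-1],[0,0,-0.045,-8,-2,0,-1],[0,0,-0.06,-11,-2,0,-1],[0,0,-0.07,-13,-3,0,-1],[0,0,-0.08,-15,-3,0,-1],[0,0,-0.085,-16,-3,0,-1],[0,0,-0.085,-16,-3,0,-1]])

```text
time: 20.03
ee_pos: [0.5918, -0.0401, 0.1592]
eef_rot: [-0.011, 1.0, -0.002, 0.0]
ft_force: [-1.1, -7.8, 7.5]
width: 0.0111
grip_force: 30.0
```

Emit:
apply_moves(steps=[[0,0,-0.005,-1,-0.3,0,-1],[0,0,-0.01,-2,-0.5,0,-1],[0,0,-0.01,-2,-0.5,0,-1]])

```text
time: 20.28
ee_pos: [0.5927, -0.0404, 0.1591]
eef_rot: [-0.016, 1.0, -0.002, -0.001]
ft_force: [-9.1, -8.8, 10.6]
width: 0.0109
grip_force: 30.0
```

Emit:
apply_moves(steps=[[0,0,-0.005,-1,-0.2,0,-1],[0,0,-0.01,-2,-0.4,0,-1],[0,0,-0.01,-2,-0.4,0,-1]])

```text
time: 20.53
ee_pos: [0.5939, -0.0407, 0.159]
eef_rot: [-0.021, 1.0, -0.002, -0.002]
ft_force: [-12.7, -7.3, 12.6]
width: 0.0111
grip_force: 30.0
```

```bash
python3 -c "
from h import *
s=r.read_state();print(s['ee_pos'],s['ft_force'],s['torque'])"
```

```text
[ 0.59388391 -0.04065378  0.15903122] [-12.72590321  -7.34952     12.64609099] [-1.47939625  2.69565489  0.0143473 ]
```

Emit:
apply_moves(steps=[[0,0,-0.003,-0.5,-0.1,0,-1],[0,0,-0.005,-1,-0.2,0,-1],[0,0,-0.005,-1,-0.2,0,-1]])

```text
time: 20.78
ee_pos: [0.5948, -0.0409, 0.159]
eef_rot: [-0.023, 1.0, -0.002, -0.002]
ft_force: [-11.4, -8.1, 12.6]
width: 0.0108
grip_force: 30.0
```

Emit:
apply_moves(steps=[[0,0,-0.003,-0.5,-0.1,0,-1],[0,0,-0.005,-1,-0.2,0,-1],[0,0,-0.005,-1,-0.2,0,-1]])

```text
time: 21.03
ee_pos: [0.5963, -0.0412, 0.159]
eef_rot: [-0.026, 1.0, -0.002, -0.001]
ft_force: [-9.6, -8.6, 10.0]
width: 0.0109
grip_force: 30.0
```

Emit:
apply_moves(steps=[[0,0,-0.003,-0.5,-0.1,0,-1],[0,0,-0.005,-1,-0.2,0,-1],[0,0,-0.005,-1,-0.2,0,-1]])

```text
time: 21.28
ee_pos: [0.5985, -0.0417, 0.1591]
eef_rot: [-0.028, 1.0, -0.002, -0.0]
ft_force: [-1.5, -9.8, 5.7]
width: 0.0107
grip_force: 30.0
```

```bash
python3 -c "
from h import *
s=r.read_state();print(s['ee_pos'],s['ft_force'])"
```

```text
[ 0.5984919  -0.04166088  0.15909908] [-1.47571844 -9.84126403  5.66264019]
```

The push force has fallen from 12.7 to 1.5 N, and the bar is 0.6 mm from where it stood when caught. The door has snapped, so I stop pushing and release.

Emit:
apply_moves(steps=[[0,0,0,0,0,0,-0.2],[0,0,0,0,0,0,-0.2],[0,0,0,0,0,0,-0.2],[0,0,0,0,0,0,-0.2],[0,0,0,0,0,0,-0.2],[0,0,0,0,0,0,-0.2],[0,0,0,0,0,-20,-0.2],[0,0,0,0,0,-50,-0.2],[0,0,0,0,0,-75,-0.2],[0,0,0,0,0,-75,-0.2],[0,0,0,0,0,-75,-0.2]])

```text
time: 22.2
ee_pos: [0.5994, -0.0379, 0.2351]
eef_rot: [-0.03, 1.0, 0.0, 0.001]
ft_force: [-0.4, -0.1, 0.2]
width: 0.0345
grip_force: 0.0
```

```bash
python3 - <<'E'
from h import *
P1=np.load('w1P.npy')
c=cam('wrist');save(c,'w6.png');P=c['P'];print(r.read_state()['ee_pos'])
def face(P):
    q=P.reshape(-1,3);m=q[(q[:,2]>.03)&(q[:,2]<.185)&(q[:,0]>.61)&(q[:,0]<.66)&(q[:,1]<.14)&(q[:,1]>-.08)]
    for _ in range(3):
        k=np.polyfit(m[:,1],m[:,0],1);e=abs(m[:,0]-np.polyval(k,m[:,1]));m=m[e<max(.002,np.median(e)*2)]
    return len(m),k,np.polyval(k,-.08)
def bar(P):
    q=P.reshape(-1,3);t=q[(q[:,2]>.165)&(q[:,2]<.2)&(q[:,0]<.625)&(q[:,0]>.56)];return len(t),np.median(t,0),t.min(0),t.max(0)
for p in (P1,P): print(face(p),bar(p))
c=cam('scene');save(c,'s6.png');P0=np.load('sceneP.npy')
print('scene face',face(P0),face(c['P']))
E
```

```text
[ 0.59871052 -0.03797576  0.23355098]
(8520, array([-0.0724578 ,  0.63918355]), np.float64(0.6449801730825471)) (380, array([ 0.59692873, -0.04259614,  0.18807945]), array([ 0.59379691, -0.04821878,  0.16501863]), array([ 0.60521591, -0.03641138,  0.193292  ]))
(7486, array([-0.07551745,  0.63939836]), np.float64(0.6454397582511131)) (362, array([ 0.59726008, -0.04239847,  0.18836333]), array([ 0.59418815, -0.04832526,  0.16500081]), array([ 0.60549333, -0.03686027,  0.1928628 ]))
scene face (883, array([-0.07215284,  0.63548044]), np.float64(0.641252671026728)) (1002, array([-0.07332192,  0.63576189]), np.float64(0.64162764588825))
```

View pics/w6.png

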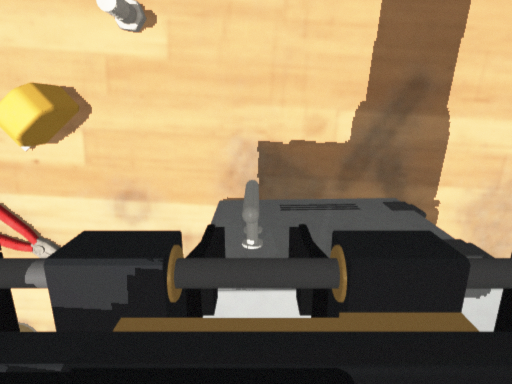

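The wrist view shows the door flush, the bar at (252,240) clear of the fingers, and the bolt and tape where they were. The door face and bar are back within 0.5 mm of their first caught position, so I hand in.

```bash
python3 -c "
from bench import r
print(r.close_job())"
```

```text
the job is handed in; nothing more can be done
None
```

The job is handed in, at about 22 s on the robot's clock: the larger jar was left standing upright in the door rack, the door is shut and measures within 0.5 mm of where it stood when first caught, and the gripper is clear.

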